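Set out the optical bench of a gas analyser

ROBOT

A 6-joint arm with a two-finger parallel gripper is mounted at the origin on the work surface. World frame = base frame: x ahead of the robot, y to its left, z up, the work surface at z = 0. Lengths are in m, angles in degrees, forces in N, time in s.
With the tool pointing down it reaches from about 0.4 to 0.825 m from the base axis. Payload 7 kg.
Tool frame: the origin (TCP) lies at the very end of the fingers, on their centre line; the grasp point (between the pads) lies 19 mm behind it; z points along the fingers, y is the line along which they close (so a half turn about z gives the same grasp; the last joint's range is limited). The gripper opens to 88 mm and grips with 3 to 60 N. Pads are 19 mm wide; open, the fingers measure 130 mm over their backs; the gripper's body (78 mm by 193 mm) begins 47 mm behind the grasp point.
Start: joints at [82.397, 20.546, 0.682, 0, -70.136, -16.507], TCP at [0.276, 0.616, 0.205] pointing down, gripper open.
Joint ranges: [-176.03, 176.03], [-82.01, 121.73], [-58.28, 71.71], [-173.87, 95.51], [-174.79, -0.11], [-173.66, 173.66]. Speed limits (degrees/s): [136.94, 136.94, 172.46, 180, 180, 180].

INTERFACE

Orientations are given as [roll, pitch, yaw] about the fixed x, y, z axes, in that order (R = Rz(yaw) Ry(pitch) Rx(roll)).
In Python, from plant import get_state, imaging, r, finder gives the robot as it stands.
- The arm moves only by the shell command python3 -m handwheel 'ROWS' [FORCE]. ROWS is JSON, a list of rows, each a list of 5 numbers: the closure, from 0 (fully open) to 1 (shut), then the shift along the world's x, y, z in cm, then the turn about the world's z in degrees. A call has 1 to 8 rows; each row is the pose to reach, as a shift and turn from the pose commanded when the call began; what a row does not reach only later rows make up. A row lasts 1/8 s, in which the tool goes at most 62.5 mm and 10.7 degrees, less where a joint would pass 70% of its speed; a pose out of reach is approached as far as the arm can. A call with a gripper value outside its range is refused whole. The fingers move at their own pace and stop on an object; FORCE is the grip in N (left out, the last holds). Time passes only in rows, so rows that repeat a pose let the fingers close. It gives the time, the measured TCP pose, the force, the opening and the grip force at its end, in the units of the state.
- get_state(): the state, without advancing time (a new reading comes with each control period).
- imaging.capture(name): name is "scene" or "top" or "wrist"; returns (picture, depth): 384x512x3 uint8, red, green, blue; 384x512 float32, m along the optical axis (not along the pixel's ray), 0 where there is no reading.
- imaging.get_calibration(name): a dict with "fx", "fy", "cx", "cy" (pixels), "dist" ([k1, k2, p1, p2, k3] as OpenCV has them; the pictures are not rectified), "rvec" (rotation vector, rad) and "tvec" (3), from world to camera coordinates, as OpenCV has them; the wrist camera has in their place "hand_eye" (4x4, takes a point from camera to tool coordinates, whose origin is the TCP and whose axes are the flange's). Camera axes: x right, y down, z forward; pixel columns grow to the right and rows downward; lengths in m; the calibration is good to about 2 mm. A picture is of the moment at which its call begins: read the wrist's pose just before it. get_calibration takes no time and is no camera call.
- r.close_job(): hands the job in; it is judged then, once.
Trained networks look in the newest picture that a camera, given by its name, has taken for a name from the list of things; names that differ only in an ending like _2 or _b are one class to them, and where a whole thing is asked for, a point or a joint stands for the part that bears it (a point fixed in the world has none). Each returns a list of dicts, best first, with "p" (0 to 1); they miss things now and then, are a little off and sometimes report something else, mostly with a low value. They report only what shows in the picture. A call takes as long as a camera call.
- finder.cut_out(camera, query): "region" (384x512 bool, what is visible of it) and "pixel" ([column, row] in pixels, amid what is visible of it).
The state is a dict: "time_s": time; "joints": joint angles; "qd": joint speeds; "joint_torque": joint torques, N m; "tcp_pos": TCP position; "eef_rot": TCP orientation; "contact_force": force on the tool from outside, world axes, zero at the start; "moment": the same for the moment, N m; "gripper_width": finger opening in m; "gripper_force": force on a finger pad.
Only numpy, scipy, OpenCV 4.12 (cv2) and the standard library are available. Lean on these libraries where they do the work, as an engineer would, in place of code of your own. Each camera call takes 0.05 s, during which the arm holds its last target. There are 200 camera calls.

TASK

Put the serviced optical parts back on the analyser's base plate, ready to be screwed down: the sample cell in the middle, the chopper between the source head and the cell, the filter holder between the cell and the detector head, each standing centred on its machined seat and square to the beam, and the heater plate lying flat and square on top of the cell, centred between its two gas ports. Keep the parts upright, and leave the screwdriver, the hex key and the screw jar where they are.

Things in the scene. Friction and masses are not known exactly. Their poses are not given: they have to be found in the camera images.
- base_plate: Optical bench base, fixed flat on the desk at any yaw: dark plate 304 (x) x 96 (y) x 10 mm. Origin: centre of underside; top at z = 0.010. +x is the beam line, from source head (-x end) to detector head (+x end). Three bright machined seats, flush, no guides, centred at x = -78, 0, +78 mm, y = 0; 30, 104, 30 mm long, 50 mm wide.
- source: Infrared source head, fixed on the plate's -x end: black finned block 44 (x) x 50 (y) x 54 mm high, brass-ringed window facing the detector. Origin: centre of underside, on the plate's top at its x = -128 mm; axes as the plate's.
- detector: Detector head, fixed on the plate's +x end: metal block with a round steel can (32 mm) facing the source, a green circuit board and a round connector at the back, the connector overhanging the plate's end; 44 (x, without connector) x 50 x 50 mm high. Origin: centre of underside, on the plate's top at its x = +128 mm; axes as the plate's.
- cell: Sample cell, loose, 0.36 kg: aluminium block 100 (x, beam) x 40 (y) x 44 mm high, round window in each end, two brass gas ports (9 mm across, 14 mm high) on its top at x = +-43 mm, y = 0. Same both ways round. Grip across its 40 mm. Origin: centre of underside, z up. Starts upright, any yaw, on a blue mat (top z = 0.003).
- chopper: Chopper, loose, 0.15 kg: black housing 18 (x, beam) x 44 (y) x 40 mm high on a foot 26 x 44 x 6 mm, small window in both broad faces, slotted steel disc standing out of the top to 52 mm. Same both ways round. Grip across its 44 mm (y): once in the row there is no room for fingers at its broad faces. Origin: centre of underside, z up. Starts upright, any yaw, on a blue mat (top z = 0.003).
- filter_holder: Filter holder, loose, 0.11 kg: upright aluminium ring 40 mm across, 14 mm thick (x, beam), centre 22 mm up, greenish glass in it; foot 26 (x) x 36 x 6 mm; brass screw on top to 49 mm. Same both ways round. Grip across the ring (y) 22 mm up: in the row no room for fingers at its broad faces. Origin: centre of underside, z up. Starts upright, any yaw, on a blue mat (top z = 0.003).
- heater: Heater plate, loose, 0.08 kg: flat aluminium plate 56 (x) x 36 (y) x 5 mm, orange foil on top, and a black terminal block 22 (x) x 16 (y) mm on its middle, from 5 to 19 mm height, to grip it by (across y). Same both ways round. Origin: centre of underside, z up. Starts flat, foil up, any yaw, on a blue mat (top z = 0.003).
- screwdriver: Bystander: a screwdriver, about 130 mm long, lying on the desk at the far side, beyond the work. Origin on its axis; x along it.
- hex_key: Bystander: an L-shaped steel hex key, 90 x 28 mm, 6 mm thick, lying on the desk between the base plate and the mat. Origin at its middle.
- screw_jar: Bystander: a small lidded jar 42 mm across and 45 mm high, standing at the far side. Origin: centre of its underside.

How it is judged:
By the outcome, as a careful person would: the job done as asked, in the order asked, and still so for the second after the job is handed in, with the robot touching nothing.
It also fails if it takes over 109 s, if anything falls off the work surface, if the arm or the gripper's body presses on something with over 40 N, if the wrist force passes 120 N, or if a joint passes its speed limit or range.

## Working session

There is one attempt and no reset: what is moved stays moved. The work goes in short steps, Python scripts to look and compute and a shell command to move; the robot and the scene stay as the last step left them, time stands still between calls to the robot, and variables do not carry over. Pictures are saved under pics/ and viewed, at most 17 in all, crops included, and the job is handed in when it is done.

```bash
ls; mkdir -p pics
cat > h.py <<'E'
import numpy as np,cv2
from plant import get_state,imaging,r,finder
from scipy.spatial.transform import Rotation as R
def save(name,cam):
    im,d=imaging.capture(cam); cv2.imwrite('pics/'+name,im[:,:,::-1]); return im,d
def cloud(cam,d,st=None):
    c=imaging.get_calibration(cam)
    K=np.array([[c['fx'],0,c['cx']],[0,c['fy'],c['cy']],[0,0,1.]])
    v,u=np.mgrid[0:384,0:512]
    p=cv2.undistortPoints(np.stack([u,v],-1).reshape(-1,1,2).astype(float),K,np.array(c['dist'],float)).reshape(384,512,2)
    X=np.concatenate([p*d[...,None],d[...,None]],-1)
    if 'hand_eye' in c:
        H=np.array(c['hand_eye']); X=X@H[:3,:3].T+H[:3,3]
        return X@R.from_euler('xyz',st['eef_rot'],degrees=True).as_matrix().T+np.array(st['tcp_pos'])
    M=cv2.Rodrigues(np.array(c['rvec'],float))[0]
    return (X-np.array(c['tvec']).ravel())@M
def rect(P):
    "min-area rect of xy points (m): centre mm, size mm, yaw of long side"
    (c,s,a)=cv2.minAreaRect((P[:,:2]*1000).astype(np.float32))
    if s[0]<s[1]: s=s[::-1]; a+=90
    return np.round(c,1),np.round(s,1),round((a+90)%180-90,1)
E
python3 - <<'E'
from h import *
s=get_state();print({k:np.round(v,3).tolist() for k,v in s.items()})
for cam in('top','scene'):
    im,d=save(cam+'0.png',cam)
    X=cloud(cam,d)
    for n in('base_plate','source','detector','cell','chopper','filter_holder','heater','hex_key','screw_jar','screwdriver'):
        for q in finder.cut_out(cam,n)[:2]:
            m=q['region']&(d>0);P=X[m]
            if len(P)<5: continue
            print(cam,n,round(q['p'],2),np.round(q['pixel']),rect(P),'z',np.round(np.percentile(P[:,2],[2,50,98]),3))
E
```

```text
pics
{'time_s': 0.0, 'joints': [82.398, 20.591, 0.634, -0.02, -70.137, -16.507], 'qd': [-0.082, -0.085, -0.005, -0.018, -0.079, -0.059], 'joint_torque': [0.001, -58.272, 29.307, 6.998, 0.007, -0.0], 'tcp_pos': [0.276, 0.616, 0.204], 'eef_rot': [179.904, -0.009, -24.116], 'contact_force': [0.384, 0.403, -0.807], 'moment': [0.005, -0.001, 0.029], 'gripper_force': 0.0, 'gripper_width': 0.088}
top base_plate 0.86 [146. 209.] (array([526.6, 215.1]), array([335.4, 100.6]), 84.3) z [0.006 0.01  0.063]
top source 0.59 [ 83. 204.] (array([543.4, 347.3]), array([69.2, 51.6]), 84.0) z [0.012 0.046 0.066]
top detector 0.87 [207. 220.] (array([513.5,  79.4]), array([62.7, 48.5]), 83.9) z [0.007 0.053 0.061]
top cell 0.6 [324. 197.] (array([ 557.6, -171.7]), array([108.2,  49.3]), -6.0) z [0.005 0.046 0.052]
top chopper 0.71 [389. 258.] (array([ 433.3, -303.9]), array([50.9, 22.4]), 59.3) z [0.007 0.042 0.054]
top filter_holder 0.7 [325. 250.] (array([ 439.3, -176.8]), array([39.2, 26. ]), -50.1) z [0.006 0.037 0.052]
top heater 0.78 [382. 195.] (array([ 567.9, -299.1]), array([57.7, 37.4]), 67.1)
[... 710 characters left out ...]
, array([147.7,  53. ]), -6.8) z [0.003 0.046 0.053]
scene chopper 0.82 [149. 168.] (array([ 425.5, -305.9]), array([73.1, 47.2]), 15.2) z [0.002 0.028 0.053]
scene filter_holder 0.65 [189. 164.] (array([ 448.1, -173.7]), array([37.3, 22.2]), -67.0) z [0.007 0.027 0.05 ]
scene heater 0.58 [146. 208.] (array([ 568.9, -300.9]), array([62.9, 42.5]), 69.8) z [0.002 0.008 0.023]
scene hex_key 0.64 [262. 165.] (array([427.6,  11.5]), array([95. , 27.2]), -17.5) z [0.    0.004 0.008]
scene screw_jar 0.63 [262. 236.] (array([696.5, -12.6]), array([36.7, 36.5]), 41.9) z [0.001 0.039 0.047]
scene screwdriver 0.84 [226. 274.] (array([766.5, -97.3]), array([134.1,  25.8]), -2.7) z [-0.001  0.021  0.026]
```

View pics/top0.png

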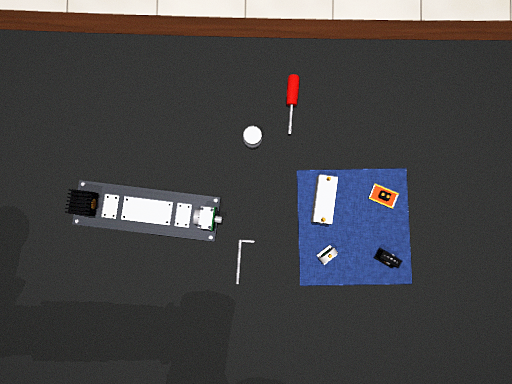

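Run:
```python
from h import *
s=get_state();im,d=save('w0.png','wrist');X=cloud('wrist',d,s)
c=imaging.get_calibration('wrist');print(np.round(c['hand_eye'],3).tolist(),c['fx'])
print(np.round(X[[5,5,378,378],[5,506,5,506]],3))
```

```text
[[-0.001, -0.96, -0.281, 0.075], [1.0, -0.001, -0.0, 0.001], [0.0, -0.281, 0.96, -0.178], [0.0, 0.0, 0.0, 1.0]] 275.2137876609975
[[ 0.604  0.829 -0.002]
 [ 0.334  0.229 -0.002]
 [ 0.31   0.672  0.334]
 [ 0.256  0.552  0.334]]
```

The top view shows the source at (82,203), the three seats at (110,206), (147,210) and (183,214), and the detector at (207,217). The hex key is at (240,262). On the mat are the cell (325,199), heater (383,195), filter (327,255) and chopper (388,258). All detections match. I'll go above the plate for a closer look.

```bash
python3 -m handwheel '[[0,3,-5.5,0,-10],[0,6,-11,0,-20],[0,9,-16.5,0,-30],[0,12,-22,0,-40],[0,15.5,-27.5,0,-50],[0,18.5,-33,0,-60],[0,21.5,-38.5,0,-70],[0,24.5,-43.5,0,-72]]'
python3 -m handwheel '[[0,0,0,0,0],[0,0,0,0,0]]'
python3 - <<'E'
from h import *
s=get_state();print(np.round(s['joints'],1),np.round(s['tcp_pos'],3),np.round(s['eef_rot'],1))
im,d=save('w1.png','wrist');X=cloud('wrist',d,s);np.savez('w1.npz',im=im,d=d,X=X)
for n in('base_plate','source','detector'):
    for q in finder.cut_out('wrist',n)[:1]:
        P=X[q['region']&(d>0)];print(n,round(q['p'],2),np.round(q['pixel']),rect(P),np.round(np.percentile(P[:,2],[2,50,98]),3))
g=im.min(2); m=((g>170)&(abs(X[...,2]-.01)<.006)).astype(np.uint8)
k,l,st,c=cv2.connectedComponentsWithStats(m)
for i in range(1,k):
    if st[i,4]>150: print(st[i],np.round(c[i]),rect(X[l==i]),np.round(np.median(X[l==i][:,2]),4))
E
```

```text
time_s: 2.15
tcp_pos: [0.5215, 0.1793, 0.2056]
eef_rot: [-180.0, 0.0, -96.3]
contact_force: [1.4, 0.4, -0.3]
gripper_width: 0.0878
gripper_force: 0.0
time_s: 2.4
tcp_pos: [0.5208, 0.1808, 0.2051]
eef_rot: [180.0, 0.0, -96.2]
contact_force: [-0.4, 1.1, -0.7]
gripper_width: 0.0871
gripper_force: 0.0
[ 39.5   8.9 -15.1  -0.  -66.  -45.7] [0.521 0.181 0.205] [180.    0.  -96.2]
base_plate 0.87 [252. 156.] (array([529. , 222.3]), array([348.3,  99.4]), 84.1) [0.007 0.009 0.062]
source 0.7 [254. 282.] (array([531.7, 275.2]), array([242.5,  52.4]), 82.9) [-0.001  0.049  0.064]
detector 0.76 [250.  83.] (array([514.5,  76.7]), array([55.6, 55.6]), -6.3) [0.035 0.052 0.059]
[232 117  40  24 862] [251. 128.] (array([520.5, 132.2]), array([52.2, 30.5]), -6.2) 0.0088
[ 234  181   37   40 1278] [252. 202.] (array([530.9, 233.7]), array([60.2, 51.5]), 84.6) 0.0088
[235 226  35  20 681] [252. 235.] (array([537.4, 288.3]), array([51.5, 32.6]), -6.2) 0.0088
```

View pics/w1.png

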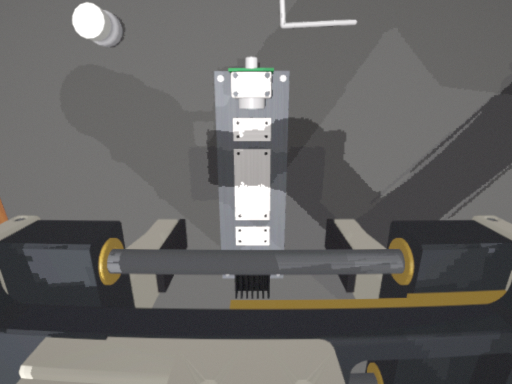

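The wrist view shows the seats at (251,128), (252,190) and (252,235), the detector at (252,85) and the hex key at upper right. Plate yaw is −96.2°, centred near (529,210) mm. Next is the cell.

```bash
python3 -m handwheel '[[0,0.5,-6,0,10.5],[0,1,-12,0,21],[0,1.5,-18,0,31.5],[0,2,-24,0,42],[0,2.5,-30,0,52.5],[0,3.7,-35.3,0,63],[0,3.7,-35.3,0,73.5],[0,3.7,-35.3,0,84]]' >/dev/null
python3 -m handwheel '[[0,0,0,0,6],[0,0,0,0,6]]'
cat >> h.py <<'E'
def parts(cam,names,s,d,zr=None):
    X=cloud(cam,d,s)
    for n in names:
        for q in finder.cut_out(cam,n)[:1]:
            P=X[q['region']&(d>0)]
            if zr: P=P[(P[:,2]>zr[0])&(P[:,2]<zr[1])]
            print(n,round(q['p'],2),np.round(q['pixel']),*rect(P),len(P),np.round(np.percentile(P[:,2],[2,50,98]),3))
    return X
E
python3 - <<'E'
from h import *
s=get_state();print(np.round(s['joints'],1),np.round(s['tcp_pos'],4),np.round(s['eef_rot'],1))
im,d=save('w2.png','wrist')
parts('wrist',['cell'],s,d,(.04,.053))
parts('wrist',['heater','filter_holder','chopper'],s,d)
E
```

```text
time_s: 3.85
tcp_pos: [0.558, -0.171, 0.205]
eef_rot: [180.0, 0.0, -9.9]
contact_force: [0.6, -0.6, 0.8]
gripper_width: 0.0875
gripper_force: 0.0
[  2.2  12.  -11.2  -0.  -66.8  77.9] [ 0.558 -0.171  0.205] [180.    0.   -9.9]
cell 0.83 [253. 165.] [ 558.2 -167.7] [101.1  39.8] -7.4 2391 [0.044 0.045 0.048]
heater 0.78 [345. 139.] [ 568.5 -300.8] [59.5 36.9] 67.2 1098 [0.002 0.007 0.021]
filter_holder 0.55 [272. 240.] [ 446.6 -174.7] [41.8 24.2] -72.3 504 [0.002 0.025 0.043]
chopper 0.64 [368. 222.] [ 488. -273.] [162.6  21.9] 38.2 286 [0.001 0.018 0.236]
```

View pics/w2.png

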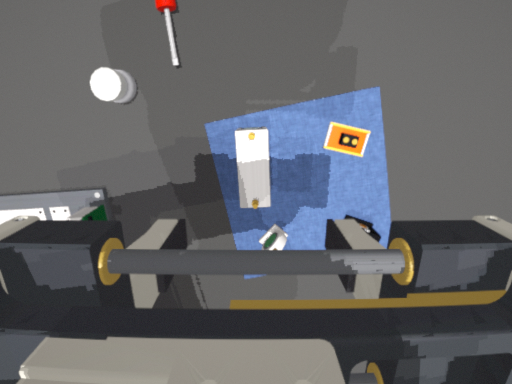

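The view shows the cell at (253,168) between the open fingers, with the heater at (346,139), the filter at (272,240) and the chopper at lower right. I'll descend and grip the cell.

```bash
python3 -m handwheel '[[0,0,0.3,-5,2.5],[0,0,0.3,-10,2.5],[0,0,0.3,-15,2.5],[0,0,0.3,-18,2.5],[0,0,0.3,-19.2,2.5],[0,0,0.3,-19.2,2.5]]'
python3 -m handwheel '[[1,0,0,0,0],[1,0,0,0,0],[1,0,0,0,0],[1,0,0,0,0],[1,0,0,0,0]]' 30
```

```text
time_s: 4.85
tcp_pos: [0.5578, -0.1689, 0.0129]
eef_rot: [180.0, 0.0, -7.5]
contact_force: [-0.4, -0.3, 1.3]
gripper_width: 0.0876
gripper_force: 0.0
time_s: 5.48
tcp_pos: [0.5578, -0.1689, 0.0132]
eef_rot: [-180.0, -0.0, -7.5]
contact_force: [-0.2, -0.6, 0.7]
gripper_width: 0.0431
gripper_force: 0.0
```

```bash
python3 -m handwheel '[[1,0,0,0,0],[1,0,0,0,0],[1,0,0,2,0],[1,0,0,5,0],[1,0,0,9,0],[1,0,0,12,0]]' 30
python3 -m handwheel '[[1,0,5,0,-10.5],[1,-0.5,10,0,-21],[1,-1,15,0,-31.5],[1,-1.5,20,0,-42],[1,-2,25,0,-52.5],[1,-2.5,30,0,-63],[1,-2.9,35,0,-73.5],[1,-2.9,37.9,0,-84]]'
```

```text
time_s: 6.22
tcp_pos: [0.5574, -0.169, 0.134]
eef_rot: [-180.0, 0.0, -7.5]
contact_force: [-0.1, 1.2, -2.7]
gripper_width: 0.0394
gripper_force: 30.0
time_s: 7.22
tcp_pos: [0.5278, 0.212, 0.1324]
eef_rot: [179.9, -0.0, -91.8]
contact_force: [0.2, -0.4, -2.1]
gripper_width: 0.0395
gripper_force: 30.0
```

```bash
python3 -m handwheel '[[1,0.1,-0.1,-3,-4.4],[1,0.1,-0.1,-5,-4.4],[1,0.1,-0.1,-5,-4.4]]'
cat >> h.py <<'E'
def seats(X,im):
    m=((im.min(2)>150)&(abs(X[...,2]-.009)<.004)).astype(np.uint8)
    k,l,st,c=cv2.connectedComponentsWithStats(m)
    for i in range(1,k):
        if st[i,4]>150: print('seat',np.round(c[i]),*rect(X[l==i]))
E
python3 - <<'E'
from h import *
s=get_state();print(np.round(s['tcp_pos'],4),np.round(s['eef_rot'],1))
im,d=save('w3.png','wrist')
X=parts('wrist',['cell'],s,d,(.09,.125)); seats(X,im)
parts('wrist',['source','detector'],s,d,(.03,.07))
E
```

```text
time_s: 7.6
tcp_pos: [0.5281, 0.208, 0.0809]
eef_rot: [179.8, -0.2, -95.9]
contact_force: [-0.5, 0.7, -2.1]
gripper_width: 0.0398
gripper_force: 30.0
[0.5281 0.208  0.0809] [179.8  -0.2 -95.9]
cell 0.96 [257. 209.] [526.9 202.6] [93.  40.3] 84.1 8466 [0.099 0.113 0.115]
seat [237.  97.] [525.1 113.8] [112.5  82.9] 85.2
source 0.3 [256.  85.] [514.9  84.8] [49.8 42.4] -5.7 4450 [0.035 0.052 0.059]
detector 0.86 [255.  32.] [514.9  84.8] [49.9 42.4] -5.7 4455 [0.035 0.052 0.059]
```

View pics/w3.png

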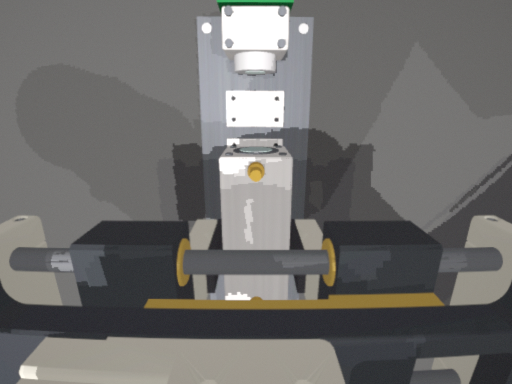

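The cell hangs at (257,215), with its front port at (257,172). The detector-side seat is at (255,108) and the detector at (255,45). I'll compute the lateral offset between the cell and the seat.

```bash
cat >> h.py <<'E'
def toolxy(X,s):
    "points in the tool-aligned horizontal frame, mm from TCP (x fwd, y right-handed up)"
    a=np.radians(s['eef_rot'][2]); e=np.array([[np.cos(a),np.sin(a)],[-np.sin(a),np.cos(a)]])
    return (X[...,:2]-np.array(s['tcp_pos'])[:2])@e.T*1000
E
python3 - <<'E'
from h import *
s=get_state();im,d=save('w3b.png','wrist');X=cloud('wrist',d,s);T=toolxy(X,s);Z=X[...,2]
q=finder.cut_out('wrist','cell')[0]['region']
def show(n,m):
    t=T[m]; (c,sz,a)=cv2.minAreaRect(t.astype(np.float32)); print(n,m.sum(),np.round(c,1),np.round(sz,1),round(a,1),np.round(np.percentile(t,[1,99],axis=0),1).tolist(),round(np.median(Z[m]),4))
show('celltop',q&(Z>.11)&(Z<.119))
w=np.zeros_like(q);w[88:130,215:295]=1
show('seat',w&(im.min(2)>150)&(abs(Z-.009)<.004))
p=np.zeros_like(q);p[5:150,180:330]=1
m=p&(Z>.004)&(Z<.014); show('plate',m)
E
```

```text
celltop 7786 [ 5.8 -0.9] [92.3 40.1] 0.0 [[-38.5, -20.1], [50.9, 18.3]] 0.1163
seat 3137 [74.8  0.4] [71.5 35.7] 89.9 [[57.1, -34.4], [92.5, 35.1]] 0.0087
plate 11270 [95.  -2.3] [ 96.9 112.9] 89.6 [[40.8, -49.7], [149.3, 44.9]] 0.0086
```

```bash
python3 -m handwheel '[[1,0,0.3,-2,-0.3],[1,0,0.3,-4,-0.3],[1,0,0.3,-5.4,-0.3],[1,0,0.3,-5.9,-0.3],[1,0,0.3,-6.1,-0.3],[1,0,0.3,-6.1,-0.3]]'
python3 -m handwheel '[[0.3,0,0,0,0],[0.3,0,0,0,0],[0.3,0,0,0,0],[0.3,0,0,6,0],[0.3,0,0,12,0],[0.3,0,-3,17,0],[0.3,0,-3,18.5,0],[0.3,0,-3,18.5,0]]'
cat > look.py <<'E'
import sys
from h import *
s=get_state();print(np.round(s['tcp_pos'],4),np.round(s['eef_rot'],1),s['time_s'])
im,d=save(sys.argv[1]+'.png','wrist');X=cloud('wrist',d,s);T=toolxy(X,s);Z=X[...,2]
np.savez(sys.argv[1],im=im,X=X,T=T)
def show(n,m):
    t=T[m]; c,sz,a=cv2.minAreaRect(t.astype(np.float32)); a=(a+45)%90-45
    v=X[m][:,:2].mean(0)*1000
    R_=np.array(s['eef_rot'])[2]; al=np.radians(R_); w=np.array(s['tcp_pos'])[:2]*1000+np.array([[np.cos(al),-np.sin(al)],[np.sin(al),np.cos(al)]])@c
    print(n,m.sum(),'tool',np.round(c,1),'world',np.round(w,1),np.round(sz,1),'yaw',round(R_+a,1),'z',round(np.median(Z[m]),4))
for a in sys.argv[2:]:
    n,lo,hi=a.split(':')
    g=finder.cut_out('wrist',n)
    if g: print(round(g[0]['p'],2),np.round(g[0]['pixel']));show(n,g[0]['region']&(Z>float(lo))&(Z<float(hi)))
m=((im.min(2)>185)&(abs(Z-.009)<.003)).astype(np.uint8); m=cv2.morphologyEx(m,cv2.MORPH_OPEN,np.ones((5,5)))
k,l,st,_=cv2.connectedComponentsWithStats(m)
for i in range(1,k):
    if st[i,4]>200: show('seat',l==i)
E
python3 look.py w4 cell:.05:.058 base_plate:.004:.014
```

```text
time_s: 8.65
tcp_pos: [0.5301, 0.2123, 0.0225]
eef_rot: [-180.0, 0.0, -96.2]
contact_force: [0.0, -0.0, -3.3]
gripper_width: 0.04
gripper_force: 30.0
time_s: 9.65
tcp_pos: [0.5301, 0.1824, 0.208]
eef_rot: [-179.9, 0.1, -96.2]
contact_force: [-0.0, 0.6, 0.3]
gripper_width: 0.0617
gripper_force: 0.0
[0.5301 0.1824 0.208 ] [-1.799e+02  1.000e-01 -9.620e+01] 9.65
0.68 [260. 138.]
base_plate 8600 tool [-5.3 -4.1] world [526.6 188.1] [ 96.9 258.1] yaw -96.2 z 0.0086
seat 728 tool [51.1 -3.5] world [521.1 131.9] [48.8 29.4] yaw -96.3 z 0.0087
seat 418 tool [-110.4   -4.6] world [537.5 292.6] [23. 50.] yaw -95.8 z 0.0089
```

View pics/w4.png

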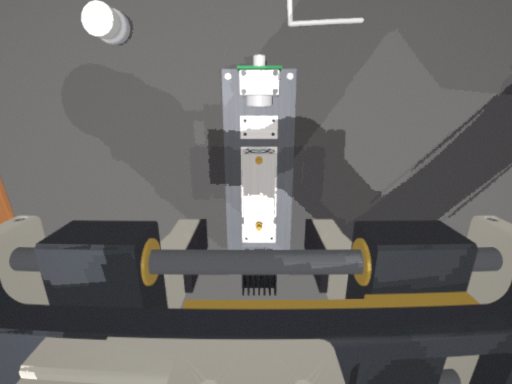

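The cell now stands on its seat, spanning columns 243–276 and rows 148–215, with its ports at (259,160) and (259,226). The free seats are at (259,127) and (259,232). I'll measure its top.

Run:
```python
import numpy as np,cv2
f=np.load('w4.npz');T=f['T'];Z=f['X'][...,2]
w=np.zeros(Z.shape,bool);w[146:245,225:295]=1
for lo,hi in((.049,.058),(.060,.073)):
    m=w&(Z>lo)&(Z<hi)
    m=cv2.morphologyEx(m.astype(np.uint8),cv2.MORPH_OPEN,np.ones((3,3)))>0
    k,l,st,_=cv2.connectedComponentsWithStats(m.astype(np.uint8))
    for i in range(1,k):
        t=T[l==i]
        print(lo,st[i],[np.round(x,1) for x in cv2.minAreaRect(t.astype(np.float32))],np.round(np.median(Z[l==i]),4))
# lateral edges of cell and plate by row (tool y)
for y in range(150,216,12):
    a=T[y][(Z[y]>.045)&(Z[y]<.06)&w[y]]; b=T[y,200:320][abs(Z[y,200:320]-.009)<.005]
    print(y,np.round([a[:,0].mean(),a[:,1].min(),a[:,1].max(),b[:,1].min(),b[:,1].max()],1))
```

```text
0.049 [ 243  154   32   75 2260] [array([-28.7,  -3.9]), array([39.8, 99.2]), np.float64(89.5)] 0.0525
0.06 [257 159   4   5  20] [array([14.6, -3.9]), array([4.8, 3.6]), np.float64(0.1)] 0.0663
0.06 [257 225   4   6  24] [array([-71.9,  -4. ]), array([3.9, 5.9]), np.float64(89.6)] 0.0656<stdin>:14: RuntimeWarning: Mean of empty slice.
  ret = ret.dtype.type(ret / rcount)
Traceback (most recent call last):
ValueError: zero-size array to reduction operation minimum which has no identity
```

Cell, seats and plate agree: lateral −3.9 against −4.0, and fore-aft within 1 mm. On to the chopper.

```bash
python3 -m handwheel '[[0,-1.2,-6.1,0,8],[0,-2.4,-12.2,0,16],[0,-3.6,-18.3,0,24],[0,-4.8,-24.4,0,32],[0,-6,-30.5,0,40],[0,-7.2,-36.6,0,48],[0,-8.4,-42.7,0,56],[0,-9.7,-48.6,0,64]]' >/dev/null
python3 -m handwheel '[[0,0,0,0,0],[0,0,0,0,0]]'
python3 look.py w5 chopper:.038:.048 chopper:.003:.06
```

```text
time_s: 11.05
tcp_pos: [0.4321, -0.3037, 0.2055]
eef_rot: [180.0, 0.2, -32.3]
contact_force: [0.1, -0.4, 0.4]
gripper_width: 0.0878
gripper_force: 0.0
[ 0.4321 -0.3037  0.2055] [180.    0.2 -32.3] 11.05
0.7 [255. 160.]
chopper 448 tool [3.6 2.7] world [ 436.6 -303.4] [43.4 21. ] yaw -32.7 z 0.0415
0.7 [255. 160.]
chopper 729 tool [4.7 2.9] world [ 437.6 -303.8] [23.5 43.7] yaw -30.0 z 0.041
```

View pics/w5.png

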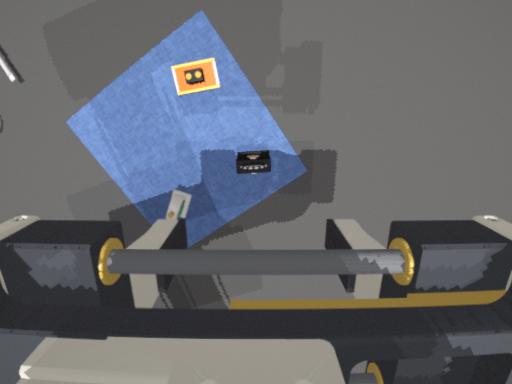

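The chopper sits at (254,161) between the fingers, with its disc slots on the near edge. I'll refine its fore-aft centre and yaw from the depth points.

Run:
```python
import numpy as np
f=np.load('w5.npz');T=f['T'];Z=f['X'][...,2]
for r in range(146,178,3):
    print(r,[f"{T[r,c,0]:.0f}/{Z[r,c]*1000:.0f}" for c in range(234,275,4)])
m=(Z>.0405)&(Z<.047)&(abs(T[...,0])<25)&(abs(T[...,1])<30)
t=T[m]
for lo in range(-20,26,5):
    q=t[(t[:,1]>=lo)&(t[:,1]<lo+5)]
    if len(q)>3: print(lo,np.round(np.percentile(q[:,0],[0,5,50,95,100]),1))
```

```text
146 ['23/2', '23/2', '23/2', '23/2', '23/2', '23/1', '23/1', '23/0', '23/3', '23/1', '23/1']
149 ['19/2', '19/2', '19/0', '19/1', '19/3', '19/4', '19/1', '19/3', '19/3', '19/2', '19/1']
152 ['15/3', '15/5', '15/7', '15/7', '16/9', '16/8', '16/8', '15/8', '15/8', '14/1', '15/2']
155 ['10/2', '11/9', '11/7', '12/9', '13/18', '14/22', '13/19', '13/18', '13/19', '10/1', '10/1']
158 ['6/2', '11/30', '11/30', '12/33', '13/38', '13/39', '12/37', '13/40', '13/40', '6/2', '6/1']
161 ['2/0', '10/43', '9/41', '10/43', '9/41', '9/40', '9/41', '10/42', '9/41', '9/40', '2/2']
164 ['-3/1', '6/42', '6/42', '6/41', '5/41', '6/42', '6/41', '6/43', '6/41', '5/40', '-2/2']
167 ['-7/1', '1/39', '3/47', '4/52', '4/53', '4/53', '4/52', '4/50', '2/41', '2/41', '-7/1']
170 ['-11/1', '-2/41', '-2/42', '-2/42', '-2/41', '-2/44', '-2/42', '-2/42', '-3/40', '-2/41', '-11/2']
173 ['-16/1', '-6/42', '-6/42', '-16/2', '-15/3', '-6/42', '-16/2', '-16/1', '-16/2', '-16/2', '-15/2']
176 ['-20/2', '-20/3', '-20/2', '-20/1', '-20/1', '-20/2', '-20/1', '-20/1', '-21/-1', '-20/2', '-20/1']
-20 [-3.5 -3.3  3.  11.1 12.1]
-15 [-3.5 -3.4  5.4 11.9 12.2]
-10 [-5.  -3.3  5.6 11.9 12.2]
-5 [-4.8 -4.6  5.5 12.  12.2]
0 [-6.  -4.9  5.7 11.9 12.1]
5 [-4.8 -3.7  4.5 10.8 11.9]
10 [-4.6 -3.4  4.5 10.9 10.9]
15 [-6.2 -6.   3.5 10.3 10.9]
20 [-6.  -5.7  3.4 10.5 11. ]
```

```bash
python3 -m handwheel '[[0,0.45,0,-5,2],[0,0.45,0,-10,2],[0,0.45,0,-15,2],[0,0.45,0,-18.5,2],[0,0.45,0,-19.7,2],[0,0.45,0,-19.7,2],[1,0.45,0,-19.7,2],[1,0.45,0,-19.7,2]]' 15
python3 -m handwheel '[[1,0,0,0,0],[1,0,0,0,0],[1,0,0,0,0],[1,0,0,0,0],[1,0,0,2,0],[1,0,0,6,0],[1,0,0,11,0],[1,0,0,13,0]]'
```

```text
time_s: 12.2
tcp_pos: [0.4383, -0.3041, 0.0115]
eef_rot: [-180.0, -0.1, -30.2]
contact_force: [-0.1, 0.6, 0.9]
gripper_width: 0.0729
gripper_force: 0.0
time_s: 13.2
tcp_pos: [0.4384, -0.3044, 0.1429]
eef_rot: [-180.0, -0.2, -30.2]
contact_force: [-0.2, -0.1, -1.0]
gripper_width: 0.0436
gripper_force: 15.0
```

```bash
python3 -m handwheel '[[1,1,6,0,-8],[1,2,12,0,-16],[1,3,18,0,-24],[1,4,24,0,-32],[1,5,30,0,-40],[1,6,36,0,-48],[1,7,42,0,-56],[1,8,48,0,-64]]' >/dev/null
python3 -m handwheel '[[1,1,5.6,0,-2],[1,2,11.1,0,-2],[1,2,11.1,-3,-2],[1,2,11.1,-3,-2],[1,2,11.1,-3,-2]]'
python3 look.py w6 chopper:.115:.16 cell:.05:.058
```

```text
time_s: 14.82
tcp_pos: [0.5374, 0.2866, 0.1106]
eef_rot: [-180.0, -0.0, -96.2]
contact_force: [0.3, 0.6, 0.2]
gripper_width: 0.0438
gripper_force: 15.0
[0.5374 0.2866 0.1106] [-180.    -0.   -96.2] 14.825
0.96 [257. 221.]
chopper 2686 tool [ 2.5 -0.8] world [536.4 284.2] [43.7 16.4] yaw -96.8 z 0.1413
seat 2056 tool [154.7  -0.4] world [520.4 132.8] [32.3 51.6] yaw -95.9 z 0.0088
```

View pics/w6.png

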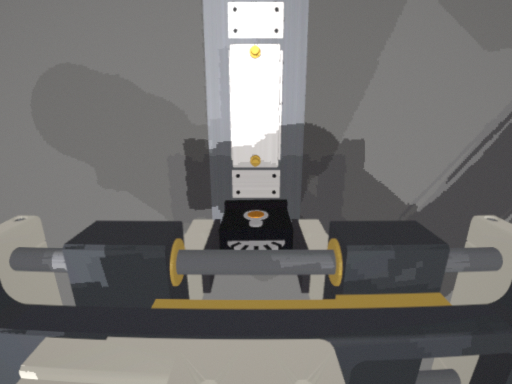

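The chopper hangs square over its seat, with its foot edge at row 203 and the cell ahead at (255,105). Lowering.

```bash
python3 -m handwheel '[[1,0.05,0,-3,0],[1,0.05,0,-6,0],[1,0.05,0,-8,0],[1,0.05,0,-8.8,0],[1,0.05,0,-9.1,0],[1,0.05,0,-9.2,0],[1,0.05,0,-9.2,0],[1,0.05,0,-9.2,0]]'
```

```text
time_s: 15.98
tcp_pos: [0.5379, 0.2873, 0.0186]
eef_rot: [-180.0, 0.0, -96.2]
contact_force: [-0.1, -0.7, -0.8]
gripper_width: 0.0438
gripper_force: 15.0
```

```bash
python3 -m handwheel '[[1,0,0,-0.1,0],[1,0,0,-0.1,0],[0.35,0,0,-0.1,0],[0.35,0,0,-0.1,0],[0.35,0,0,-0.1,0],[0.35,0,0,4,0],[0.35,0,0,9,0],[0.35,0,-3,14,0]]'
python3 -m handwheel '[[0.35,-0.5,-2,4,0],[0.35,-0.5,-2,4.5,0],[0.35,-0.5,-2,4.5,0]]'
python3 look.py w7 chopper:.046:.066 base_plate:.004:.014
```

```text
time_s: 16.98
tcp_pos: [0.5378, 0.2579, 0.1593]
eef_rot: [-180.0, -0.0, -96.1]
contact_force: [0.4, -0.2, 0.2]
gripper_width: 0.0575
gripper_force: 0.0
time_s: 17.35
tcp_pos: [0.5327, 0.2371, 0.2032]
eef_rot: [-180.0, 0.0, -96.2]
contact_force: [-0.1, 0.5, 0.5]
gripper_width: 0.0567
gripper_force: 0.0
[0.5327 0.2371 0.2032] [-180.     0.   -96.2] 17.35
0.82 [255. 200.]
chopper 466 tool [-42.9  -1.2] world [536.1 279.9] [43.8 36.5] yaw -102.2 z 0.0487
0.86 [260. 100.]
base_plate 9972 tool [25.8 -0.8] world [529.  211.6] [ 97.3 304.5] yaw -96.3 z 0.0086
seat 1060 tool [104.8  -0.7] world [520.7 133. ] [52.7 31.9] yaw -96.3 z 0.0088
```

View pics/w7.png

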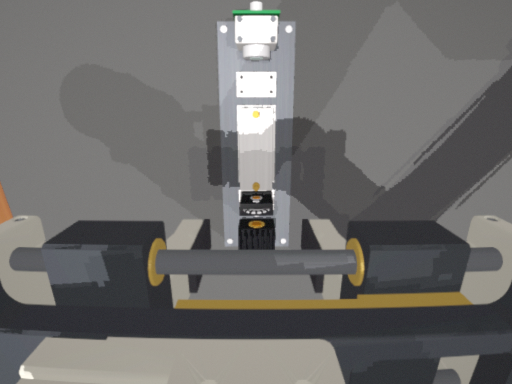

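The chopper stands at (256,203) between the cell and the source. I'll check its offsets with the points near it.

```bash
cat > chk.py <<'E'
import numpy as np,cv2,sys
f=np.load(sys.argv[1]+'.npz');T=f['T'];Z=f['X'][...,2];lo,hi,x0,x1=map(float,sys.argv[2:6])
m=(Z>lo)&(Z<hi)&(T[...,0]>x0)&(T[...,0]<x1)&(abs(T[...,1])<28)
t=T[m];print(len(t),'rect',[np.round(v,1) for v in cv2.minAreaRect(t.astype(np.float32))],'fwd pct',np.round(np.percentile(t[:,0],[1,5,50,95,99]),1),'lat',np.round(np.percentile(t[:,1],[1,99]),1))
for a in range(-25,25,5):
    q=t[(t[:,1]>=a)&(t[:,1]<a+5)]
    if len(q)>3: print(a,np.round(np.percentile(q[:,0],[2,98]),1),end=' ')
print()
E
python3 chk.py w7 .046 .054 -75 -30;python3 chk.py w7 .057 .066 -75 -30;python3 chk.py w7 .049 .057 -36 90
```

```text
388 rect [array([-50.5,  -0.5]), array([42.9, 21.1]), np.float64(89.3)] fwd pct [-59.2 -58.8 -48.6 -41.7 -41.2] lat [-21.7  20.9]
-25 [-58.2 -41.4] -20 [-59.  -41.4] -15 [-59.3 -41.4] -10 [-59.  -41.6] -5 [-59.1 -41.4] 0 [-59.7 -40. ] 5 [-59.1 -41.6] 10 [-58.8 -41.7] 15 [-59.  -42.1] 20 [-55.8 -42.6] 
44 rect [array([-50.5,  -0.4]), array([ 2.8, 21.4]), np.float64(1.1)] fwd pct [-51.9 -51.7 -50.  -49.2 -49.1] lat [-10.6   9.7]
-10 [-51.8 -49.1] -5 [-51.2 -49.4] 0 [-51.4 -49.6] 5 [-52.  -49.2] 
2642 rect [array([25.7, -0.5]), array([99.3, 40. ]), np.float64(0.1)] fwd pct [-22.5 -17.1  29.   70.8  75.2] lat [-20.   18.9]
-25 [17.2 50. ] -20 [-21.2  74.1] -15 [-21.9  74.1] -10 [-22.   74.1] -5 [-14.3  74.1] 0 [-14.3  74.1] 5 [-22.2  74.1] 10 [-22.1  74.1] 15 [-22.   74.1]
```

The chopper is about 2 mm too near the cell. Regrip, lift slightly, shift back 2 mm, set down.

```bash
python3 -m handwheel '[[0.35,0.5,5,0,0],[0.35,0.5,5,-6,0],[0.35,0.5,5,-12,0],[0.35,0.5,5,-16.5,0],[0.35,0.5,5,-18.2,0],[0.35,0.5,5,-18.4,0],[1,0.5,5,-18.4,0],[1,0.5,5,-18.4,0]]' 12
python3 -m handwheel '[[1,0,0,0,0],[1,0,0,0.4,0],[1,0,0.2,0.4,0],[1,0,0.2,0.4,0],[1,0,0.2,0,0],[1,0,0.2,-0.1,0],[1,0,0.2,-0.1,0]]'
```

```text
time_s: 18.5
tcp_pos: [0.5387, 0.288, 0.0209]
eef_rot: [-179.9, 0.1, -96.2]
contact_force: [0.7, 0.2, 1.1]
gripper_width: 0.0439
gripper_force: 12.0
time_s: 19.38
tcp_pos: [0.5378, 0.2893, 0.0193]
eef_rot: [-180.0, 0.0, -96.1]
contact_force: [-4.7, -1.0, 12.9]
gripper_width: 0.0441
gripper_force: 12.0
```

```bash
python3 -m handwheel '[[0.35,0,0,0,0],[0.35,0,0,0,0],[0.35,0,0,0,0],[0.35,0,0,4,0],[0.35,0,0,9,0],[0.35,0,-3,14,0],[0.35,-0.5,-5,18.5,0],[0.35,-0.5,-5,18.5,0]]'
python3 -m handwheel '[[0.35,0,0,0,0]]' >/dev/null
python3 look.py w8 base_plate:.004:.014; python3 chk.py w8 .046 .054 -75 -30;python3 chk.py w8 .057 .066 -75 -30;python3 chk.py w8 .049 .057 -36 90
```

```text
time_s: 20.38
tcp_pos: [0.5344, 0.2391, 0.2075]
eef_rot: [-179.7, 0.3, -96.2]
contact_force: [-0.1, 0.8, 0.4]
gripper_width: 0.0566
gripper_force: 0.0
[0.5324 0.239  0.2027] [180.    0.  -96.2] 20.5
0.63 [258.  99.]
base_plate 10021 tool [28.1 -0.6] world [528.8 211.1] [ 97.1 304.5] yaw -96.3 z 0.0086
seat 940 tool [ 1.067e+02 -1.000e-01] world [520.8 132.9] [30.8 51.3] yaw -96.1 z 0.0089
401 rect [array([-49.6,  -0.4]), array([19.5, 42.9]), np.float64(0.9)] fwd pct [-59.1 -57.4 -47.6 -41.  -40.5] lat [-21.8  20.8]
-25 [-56.8 -41.1] -20 [-56.8 -40.8] -15 [-57.2 -40.9] -10 [-57.1 -40.7] -5 [-59.3 -39.9] 0 [-59.4 -40. ] 5 [-58.9 -40.8] 10 [-58.3 -40.9] 15 [-58.7 -41.1] 20 [-57.  -41.6] 
37 rect [array([-49.5,  -1.7]), array([ 3. , 21.4]), np.float64(3.9)] fwd pct [-51.  -50.6 -49.4 -48.6 -48.2] lat [-12.    8.4]
-10 [-50.3 -48.6] -5 [-50.5 -48.6] 0 [-51.1 -48.3] 5 [-50.5 -48.6] 
2697 rect [array([27.4, -0. ]), array([ 40.2, 100.3]), np.float64(89.9)] fwd pct [-20.9 -15.6  30.4  73.1  77.5] lat [-19.7  19.6]
-25 [51.4 61.2] -20 [-19.5  76.4] -15 [-20.7  76.4] -10 [-20.4  76.4] -5 [-16.8  76.4] 0 [-12.   76.4] 5 [-20.8  76.4] 10 [-20.3  76.5] 15 [-19.4  75.7]
```

The chopper now sits at −77.6 from the plate centre, which is good. Next, the filter holder.

```bash
python3 -m handwheel '[[0,-1.2,-5.9,0,-7],[0,-2.4,-11.8,0,-14],[0,-3.6,-17.7,0,-21],[0,-4.8,-23.6,0,-28],[0,-6,-29.5,0,-35],[0,-7.6,-35.5,0,-42],[0,-9.1,-41.5,0,-44],[0,-9.1,-41.5,0,-44]]' >/dev/null
python3 -m handwheel '[[0,0,0,0,0]]'
python3 look.py w9 filter_holder:.035:.056 filter_holder:.004:.015; python3 chk.py w9 .034 .056 -40 40; python3 chk.py w9 .006 .014 -40 40
```

```text
time_s: 21.72
tcp_pos: [0.4415, -0.176, 0.2021]
eef_rot: [179.9, -0.1, -140.2]
contact_force: [-0.4, 0.1, -0.6]
gripper_width: 0.0877
gripper_force: 0.0
[ 0.4415 -0.176   0.2021] [ 1.799e+02 -1.000e-01 -1.402e+02] 21.725
0.81 [254. 164.]
filter_holder 283 tool [2.2 1. ] world [ 440.4 -178.1] [32.1 14.8] yaw -142.2 z 0.0413
0.81 [254. 164.]
filter_holder 128 tool [11.1 -0.4] world [ 432.7 -182.7] [34.4  7.2] yaw -142.4 z 0.0076
308 rect [array([2.1, 0.2]), array([33.7, 14.8]), np.float64(88.1)] fwd pct [-5.1 -4.3  2.9  8.6  9.4] lat [-15.1  17. ]
-20 [-5.1  7.1] -15 [-5.5  8.1] -10 [-5.1  8.4] -5 [-4.3  9. ] 0 [-4.3  9.5] 5 [-4.6  8.8] 10 [-4.6  9. ] 15 [-4.3  8. ] 
129 rect [array([11.2,  0.3]), array([35.8,  7.2]), np.float64(87.6)] fwd pct [ 7.2  8.2 11.1 13.9 14. ] lat [-17.5  18.1]
-20 [ 6.9 13.6] -15 [ 7.9 14.1] -10 [ 8.4 13.9] -5 [ 9.1 13.8] 0 [ 9.4 13.9] 5 [ 9.3 14. ] 10 [ 8.3 13.9] 15 [ 8.4 13.9]
```

View pics/w9.png

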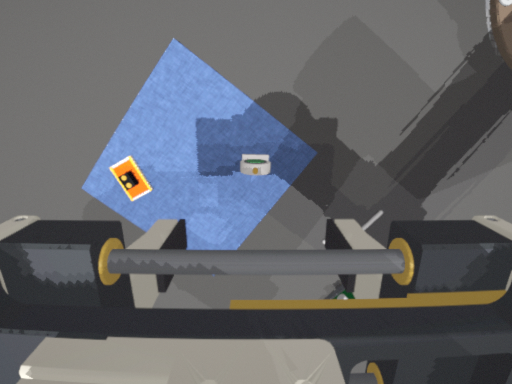

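The filter holder is at (255,165) between the fingers, its front foot edge at row 156, nearly square to the tool. Gripping.

```bash
python3 -m handwheel '[[0,-0.1,-0.1,-5,-1.5],[0,-0.1,-0.1,-10,-1.5],[0,-0.1,-0.1,-15,-1.5],[0,-0.1,-0.1,-18,-1.5],[0,-0.1,-0.1,-19.2,-1.5],[0,-0.1,-0.1,-19.4,-1.5],[0,-0.1,-0.1,-19.4,-1.5],[1,-0.1,-0.1,-19.4,-1.5]]' 15
python3 -m handwheel '[[1,0,0,0,0],[1,0,0,0,0],[1,0,0,0,0],[1,0,0,0,0],[1,0,0,0,0],[1,0,0,0,0],[1,0,0,0,0]]'
python3 -m handwheel '[[1,0,0,2,0],[1,0,0,6,0],[1,0,0,11,0],[1,0,0,13,0]]'
```

```text
time_s: 22.88
tcp_pos: [0.4416, -0.1768, 0.0102]
eef_rot: [-179.9, 0.1, -141.7]
contact_force: [1.1, -0.2, 1.0]
gripper_width: 0.0822
gripper_force: 0.0
time_s: 23.75
tcp_pos: [0.4407, -0.1769, 0.009]
eef_rot: [180.0, -0.0, -141.7]
contact_force: [-0.1, -0.2, -1.4]
gripper_width: 0.0368
gripper_force: 14.4
time_s: 24.25
tcp_pos: [0.4419, -0.177, 0.1419]
eef_rot: [-179.8, 0.2, -141.7]
contact_force: [0.1, -0.6, -0.9]
gripper_width: 0.0367
gripper_force: 14.3
```

```bash
python3 look.py w10 filter_holder:.15:.19; python3 chk.py w10 .13 .19 -40 40; python3 -c "
import cv2;i=cv2.imread('pics/w10.png');cv2.imwrite('pics/w10c.png',cv2.resize(i[150:290,170:350],None,fx=4,fy=4))"
```

```text
[ 0.4419 -0.177   0.1419] [-179.8    0.2 -141.7] 24.25
0.81 [252. 226.]
filter_holder 1983 tool [ 1.7 -0.5] world [ 440.3 -177.6] [15.3 38.1] yaw -139.2 z 0.1702
3717 rect [array([ 2.5, -0.1]), array([22.7, 55.9]), np.float64(0.6)] fwd pct [-5.3 -2.6  7.8 12.9 13.4] lat [-26.8  26.7]
-25 [ 6.8 12.3] -20 [-6.  13.2] -15 [-4.8 13.3] -10 [-3.1 13.4] -5 [-0.1 13.3] 0 [-1.4 13.4] 5 [-3.2 13.2] 10 [-5.  13.4] 15 [-5.6 13.1] 20 [ 6.7 12.4]
```

View pics/w10c.png

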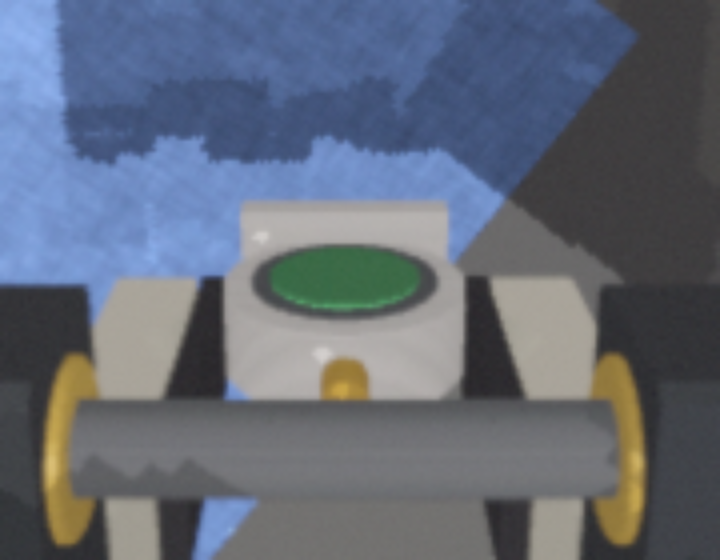

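The filter holder hangs upright and square in the fingers, foot edge at row 205 of the crop. Carrying it to the detector-side seat.

```bash
python3 -m handwheel '[[1,1.4,5.5,0,8],[1,2.8,11,0,16],[1,4.2,16.5,0,24],[1,5.6,22,0,32],[1,7,27.5,0,40],[1,8,31,0,45.5],[1,8,31,-2,45.5],[1,8,31,-4,45.5]]'
python3 -m handwheel '[[1,0,0,0,0],[1,0,0,0,0]]'
```

```text
time_s: 25.35
tcp_pos: [0.5199, 0.1334, 0.0969]
eef_rot: [179.9, -0.1, -96.1]
contact_force: [-0.6, -0.3, -2.0]
gripper_width: 0.0371
gripper_force: 14.3
time_s: 25.6
tcp_pos: [0.5208, 0.1329, 0.099]
eef_rot: [180.0, -0.0, -96.2]
contact_force: [1.1, -0.8, -0.5]
gripper_width: 0.037
gripper_force: 14.3
```

```bash
python3 -m handwheel '[[1,0.1,0.1,-3,0],[1,0.1,0.1,-6,0],[1,0.1,0.1,-7.5,0],[1,0.1,0.1,-8,0],[1,0.1,0.1,-8.3,0],[1,0.1,0.1,-8.4,0],[1,0.1,0.1,-8.4,0]]'
python3 -m handwheel '[[0.4,0,0,0,0],[0.4,0,0,0,0],[0.4,0,0,0,0],[0.4,0,0,4,0],[0.4,0,0,9,0],[0.4,0,0,14,0],[0.4,0,2,18.5,0],[0.4,0,2,18.5,0]]'
python3 -m handwheel '[[0.4,0,0,0,0]]' >/dev/null
python3 look.py w11 base_plate:.004:.014; python3 chk.py w11 .04 .062 8 40;python3 chk.py w11 .012 .02 5 50;python3 chk.py w11 .049 .057 -150 -5
```

```text
time_s: 26.48
tcp_pos: [0.5223, 0.1344, 0.016]
eef_rot: [-179.9, 0.1, -96.2]
contact_force: [-1.0, -0.1, 3.2]
gripper_width: 0.037
gripper_force: 14.9
time_s: 27.48
tcp_pos: [0.5238, 0.156, 0.2041]
eef_rot: [-179.7, 0.3, -96.1]
contact_force: [-1.4, -0.4, -1.3]
gripper_width: 0.0525
gripper_force: 0.0
[0.5212 0.154  0.1996] [180.    0.  -96.2] 27.6
352 rect [array([19.7,  2.5]), array([14.8, 34.8]), np.float64(0.6)] fwd pct [12.8 13.3 20.6 26.5 26.9] lat [-14.8  19.7]
-15 [12.8 25.8] -10 [12.8 26.7] -5 [13.3 26.9] 0 [13.5 26.9] 5 [13.4 26.8] 10 [12.9 26.9] 15 [12.9 26. ] 
143 rect [array([19.4,  2.8]), array([25.4, 34.8]), np.float64(0.1)] fwd pct [ 6.8 25.7 29.4 32.1 32.1] lat [-14.5  19.8]
-15 [ 6.8 32.1] -10 [26.7 32. ] -5 [26.7 32.1] 0 [26.7 32.1] 5 [26.7 32.1] 10 [26.7 32.1] 15 [15.  32.1] 
2159 rect [array([-56.,   2.]), array([96.5, 40. ]), np.float64(0.2)] fwd pct [-103.2  -98.1  -53.6  -11.9   -8.5] lat [-17.6  21.4]
-20 [-101.9   -9.7] -15 [-102.3   -9.5] -10 [-102.3   -9.7] -5 [-100.6   -8.7] 0 [-96.9  -9.3] 5 [-101.5   -9.4] 10 [-102.3   -9.4] 15 [-102.5   -9.5] 20 [-101.2  -10.2]
```

View pics/w11.png

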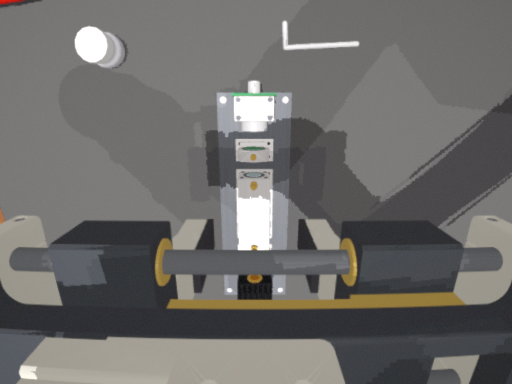

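The filter holder stands at (255,150) between the cell and the detector. I'll check it against the plate's front end and edges.

Run:
```python
import numpy as np
for n in('w11','w8','w4'):
    f=np.load(n+'.npz');T=f['T'];Z=f['X'][...,2]
    for r in(-40,-35,35,40):   # along-strip plate end
        m=(abs(Z-.009)<.0035)&(abs(T[...,1]-r)<3)&(T[...,0]>0); print(n,r,round(T[m][:,0].max(),1),end=' ')
    m=(abs(Z-.009)<.0035)&(T[...,0]>-20)&(T[...,0]<80)&(abs(T[...,1])<60); print('lat',np.round([T[m][:,1].min(),T[m][:,1].max()],1))
f=np.load('w11.npz');T=f['T'];Z=f['X'][...,2];im=f['im']
m=(im.min(2)>185)&(abs(Z-.009)<.004)&(T[...,0]>0)&(T[...,0]<50)&(abs(T[...,1])<30);print(np.round(np.percentile(T[m],[1,99],axis=0),1))
```

```text
w11 -40 166.2 w11 -35 162.8 w11 35 94.0 w11 40 94.0 lat [-46.7  49.8]
w8 -40 180.3 w8 -35 179.8 w8 35 179.7 w8 40 180.0 lat [-48.8  47.8]
w4 -40 203.1 w4 -35 123.4 w4 35 123.5 w4 40 123.8 lat [-52.6  43.9]
[[ 20.7 -22.8]
 [ 45.8  25.5]]
```

The filter is within about 1 mm of its seat centre. Now the heater.

```bash
python3 -m handwheel '[[0,0.6,-5.9,0,-3],[0,1.2,-11.8,0,-6],[0,1.8,-17.7,0,-9],[0,2.4,-23.6,0,-12],[0,3,-29.5,0,-15],[0,3.6,-35.5,0,-17],[0,4.2,-41,0,-17],[0,4.7,-45.4,0,-17]]' >/dev/null
python3 -m handwheel '[[0,0,0,0,0],[0,0,0,0,0]]'
python3 look.py w12 heater:.003:.014 heater:.016:.028; python3 chk.py w12 .017 .028 -40 40
```

```text
time_s: 28.95
tcp_pos: [0.5679, -0.2999, 0.1986]
eef_rot: [179.9, -0.0, -113.2]
contact_force: [-0.0, -0.1, 0.1]
gripper_width: 0.0875
gripper_force: 0.0
[ 0.5679 -0.2999  0.1986] [ 179.9   -0.  -113.2] 28.95
0.96 [254. 166.]
heater 797 tool [-1.   2.1] world [ 570.2 -299.9] [56.  34.6] yaw -112.7 z 0.007
0.96 [254. 166.]
heater 196 tool [-1.3  1.9] world [ 570.1 -299.5] [14.7 22.2] yaw -113.2 z 0.0207
196 rect [array([-1.3,  1.9]), array([14.7, 22.2]), np.float64(90.0)] fwd pct [-12.2 -10.6  -0.8   9.4   9.7] lat [-5.5  9.2]
-10 [-10.4   9.1] -5 [-10.7   9.5] 0 [-10.6   9.7] 5 [-12.2   9.7]
```

View pics/w12.png

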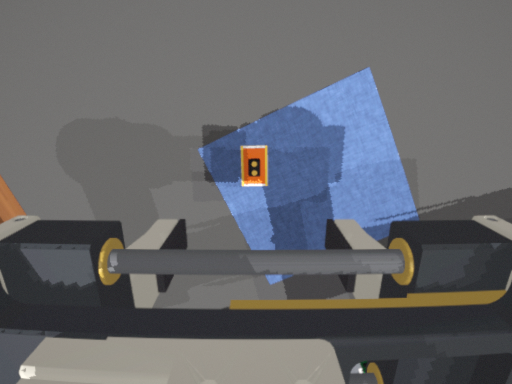

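The heater lies at (254,166), square to the tool, with the block centred at (254,168). Descending.

```bash
python3 -m handwheel '[[0.2,0.2,0,-6,0],[0.2,0.2,0,-12,0],[0.2,0.2,0,-16,0],[0.2,0.2,0,-18,0],[0.2,0.2,0,-18.6,0],[0.2,0.2,0,-18.6,0],[0.2,0.2,0,-18.6,0]]' 20
```

```text
time_s: 29.98
tcp_pos: [0.5717, -0.2999, 0.0155]
eef_rot: [-179.9, 0.0, -113.2]
contact_force: [0.2, 0.6, 0.7]
gripper_width: 0.07
gripper_force: 0.0
```

```bash
python3 -m handwheel '[[0.2,-0.1,0,-0.35,0],[0.2,-0.1,0,-0.35,0],[0.2,-0.1,0,-0.35,0]]'
python3 -m handwheel '[[1,0,0,0,0],[1,0,0,0,0],[1,0,0,0,0],[1,0,0,0,0],[1,0,0,0,0],[1,0,0,0,0],[1,0,0,0,0],[1,0,0,0,0]]' 20
```

```text
time_s: 30.35
tcp_pos: [0.5698, -0.3, 0.0107]
eef_rot: [-180.0, 0.0, -113.2]
contact_force: [0.4, 0.5, 0.2]
gripper_width: 0.0702
gripper_force: 0.0
time_s: 31.35
tcp_pos: [0.5697, -0.2999, 0.0105]
eef_rot: [180.0, -0.0, -113.2]
contact_force: [0.7, -0.3, -0.6]
gripper_width: 0.0013
gripper_force: 0.0
```

```bash
python3 look.py w13 heater:.003:.03; python3 -c "
import cv2;i=cv2.imread('pics/w13.png');cv2.imwrite('pics/w13c.png',cv2.resize(i[120:290,150:370],None,fx=3,fy=3))"
```

```text
[ 0.5697 -0.2999  0.0105] [ 180.    -0.  -113.2] 31.35
0.96 [253. 199.]
heater 1989 tool [ 2.4 -0.1] world [ 568.7 -302.1] [51.4 35.5] yaw -112.5 z 0.0071
```

View pics/w13c.png

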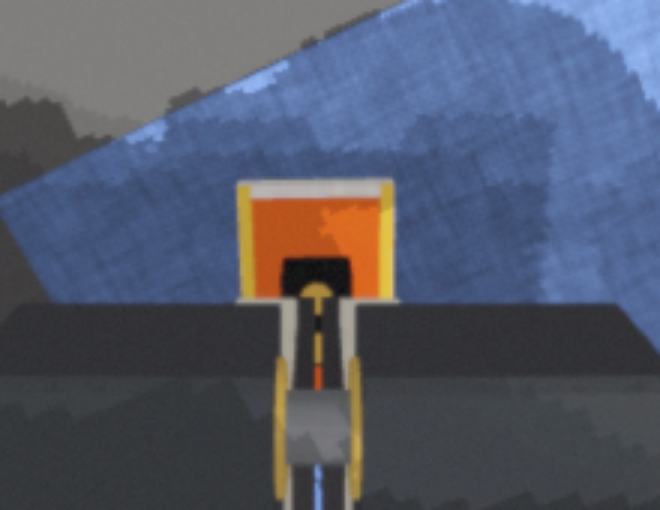

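The fingers look closed above the block at crop (318,300), rather than around it. I'll check the fingertip height in the depth.

Run:
```python
import numpy as np
f=np.load('w13.npz');T=f['T'];Z=f['X'][...,2]
for r in range(200,256,4): print(r,[f"{T[r,c,0]:.0f},{T[r,c,1]:.0f},{Z[r,c]*1000:.0f}" for c in(243,246,250,253,256,260,263,267)])
print({k:np.round(v,2) for k,v in __import__('h').get_state().items() if k in('contact_force','gripper_width','gripper_force')})
```

```text
200 ['15,8,8', '14,6,7', '14,3,7', '14,1,8', '14,-1,7', '14,-4,7', '14,-6,8', '14,-9,8']
204 ['11,8,7', '11,6,7', '11,3,8', '12,1,8', '11,-1,7', '11,-4,6', '11,-6,7', '11,-9,7']
208 ['8,8,7', '11,6,13', '10,3,13', '10,1,13', '11,-1,14', '11,-4,14', '10,-6,13', '9,-9,8']
212 ['9,8,18', '11,6,21', '10,3,20', '10,1,20', '10,-1,20', '11,-4,21', '11,-6,21', '10,-8,19']
216 ['7,8,20', '8,6,20', '8,3,20', '8,1,22', '8,-1,20', '8,-4,21', '8,-6,21', '8,-8,21']
220 ['12,7,37', '12,5,37', '10,3,33', '10,1,33', '5,-1,21', '10,-3,32', '12,-5,36', '11,-8,36']
224 ['38,4,102', '12,5,43', '10,3,38', '10,1,39', '2,-1,21', '10,-3,38', '12,-5,42', '12,-7,42']
228 ['37,4,102', '12,5,49', '10,3,45', '10,1,45', '-1,-1,20', '10,-3,44', '10,-5,44', '11,-7,47']
232 ['35,4,103', '10,5,50', '10,2,49', '10,1,50', '-4,-1,21', '10,-3,49', '10,-5,50', '11,-7,51']
236 ['34,4,102', '8,5,50', '10,2,54', '10,1,54', '-6,-1,21', '10,-3,55', '10,-5,55', '9,-7,52']
240 ['36,3,109', '11,4,61', '10,2,60', '10,1,60', '-9,-1,21', '10,-3,59', '10,-5,60', '36,-4,109']
244 ['36,3,112', '11,4,66', '10,2,64', '11,1,64', '-20,-1,7', '10,-3,64', '10,-4,64', '36,-4,111']
248 ['35,3,113', '12,4,70', '10,2,68', '10,1,68', '-23,-1,7', '10,-3,68', '10,-4,67', '35,-4,114']
252 ['35,3,115', '32,2,110', '33,1,111', '33,0,111', '32,-1,110', '33,-2,112', '32,-3,110', '34,-4,114']
{'contact_force': array([-0.26, -0.39, -0.63]), 'gripper_force': np.float64(0.0), 'gripper_width': np.float64(0.0)}
```

The depth shows the real fingertips end at z≈31 mm while the reported TCP is 10.5 mm, so the fingers end about 20 mm short of the stated TCP. That also explains the 36.7 mm opening on the filter ring, which was gripped above its equator. I'll open and go about 18 mm lower, watching the force.

```bash
python3 -m handwheel '[[0.5,0,0,0,0],[0.5,0,0,0,0],[0.5,0,0,0,0],[0.5,0,0,0,0],[0.5,0,0,-0.6,0],[0.5,0,0,-1.2,0],[0.5,0,0,-1.2,0],[0.5,0,0,-1.2,0]]'
python3 - <<'E'
from h import *
s=get_state();im,d=save('w14.png','wrist');X=cloud('wrist',d,s);T=toolxy(X,s);Z=X[...,2]
m=(abs(T[...,0]-10.5)<3)&(abs(T[...,1])>18)&(abs(T[...,1])<50)&(Z>.011)
print(s['tcp_pos'],s['gripper_width'],m.sum(),np.round(np.percentile(Z[m],[0,1,3,10,50]),4))
E
```

```text
time_s: 32.45
tcp_pos: [0.5697, -0.2999, -0.0016]
eef_rot: [180.0, -0.0, -113.2]
contact_force: [-0.3, -0.2, 0.9]
gripper_width: 0.044
gripper_force: 0.0
[ 0.5697375  -0.29991888 -0.00155965] 0.043997321725499285 2111 [0.0179 0.0212 0.0239 0.0276 0.0452]
```

```bash
python3 -m handwheel '[[0.5,0,0,-0.3,0],[0.5,0,0,-0.65,0],[0.5,0,0,-0.65,0],[1,0,0,-0.65,0],[1,0,0,-0.65,0],[1,0,0,-0.65,0],[1,0,0,-0.65,0],[1,0,0,-0.65,0]]' 15
python3 -m handwheel '[[1,0,0,0,0],[1,0,0,0,0],[1,0,0,1,0],[1,0,0,4,0],[1,0,0,9,0],[1,0,0,15,0]]'
```

```text
time_s: 33.5
tcp_pos: [0.5698, -0.2999, -0.0078]
eef_rot: [-180.0, 0.0, -113.2]
contact_force: [0.7, -0.4, -0.2]
gripper_width: 0.0156
gripper_force: 15.0
time_s: 34.25
tcp_pos: [0.5688, -0.2997, 0.1432]
eef_rot: [179.9, -0.0, -113.2]
contact_force: [2.4, 0.2, 0.1]
gripper_width: 0.0158
gripper_force: 15.0
```

```bash
python3 -m handwheel '[[1,-0.5,6,0,3],[1,-1,12,0,6],[1,-1.5,18,0,9],[1,-2,24,0,12],[1,-2.5,30,0,15],[1,-3,36,0,17],[1,-3.5,42,0,17],[1,-4,48,0,17]]' >/dev/null
python3 -m handwheel '[[1,0.1,3.2,0,0],[1,0.1,3.2,-3,0],[1,0.1,3.2,-5,0],[1,0.1,3.2,-5,0],[1,0.1,3.2,-5,0]]'
python3 look.py w15 heater:.1:.11 cell:.05:.058; python3 chk.py w15 .098 .112 -10 45;python3 chk.py w15 .049 .057 -80 80;python3 chk.py w15 .06 .072 20 80
```

```text
time_s: 35.88
tcp_pos: [0.5313, 0.2123, 0.0932]
eef_rot: [-179.9, 0.0, -96.2]
contact_force: [0.0, 0.1, -1.8]
gripper_width: 0.0154
gripper_force: 15.0
[0.5313 0.2123 0.0932] [-179.9    0.   -96.2] 35.875
0.76 [254. 210.]
heater 1739 tool [17.4 -0.8] world [528.7 195.1] [20.8 36.1] yaw -95.9 z 0.108
0.72 [258. 161.]
cell 2140 tool [32.  -1.8] world [526.  180.6] [40.1 38.2] yaw -96.2 z 0.0525
seat 452 tool [87.  -2.1] world [519.8 126. ] [51.4 17.6] yaw -96.2 z 0.0088
1806 rect [array([17.4, -0.8]), array([20.8, 36.1]), np.float64(0.3)] fwd pct [ 7.8  9.5 18.9 27.4 27.6] lat [-18.3  16.9]
-20 [ 7.5 27.6] -15 [ 8.1 27.6] -10 [ 9.6 27.6] -5 [10.1 27.5] 0 [10.2 27.6] 5 [ 8.6 27.5] 10 [ 7.7 27.5] 15 [ 7.5 27.4] 
2494 rect [array([ 0.6, -1.8]), array([157.7,  40.1]), np.float64(0.0)] fwd pct [-75.6 -74.9  31.9  72.7  78. ] lat [-21.4  17.6]
-25 [13.3 50.4] -20 [13.9 50.6] -15 [-75.5  50.4] -10 [-75.2  77.9] -5 [-75.4  77.1] 0 [-75.5  78.7] 5 [-75.8  76.4] 10 [-75.6  50.4] 15 [14.1 50. ] 
56 rect [array([44. , -1.8]), array([5.5, 5.9]), np.float64(40.3)] fwd pct [41.2 41.7 44.2 46.8 46.9] lat [-4.4  0.4]
-5 [41.5 46.9] 0 [42.3 45.6]
```

View pics/w15.png

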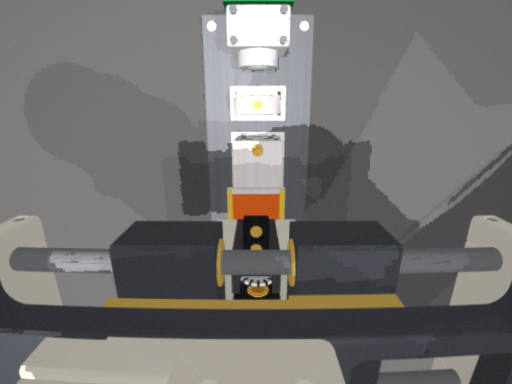

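The heater hangs square above the cell, front edge at row 188. The front port is at (258,151). It needs about 1 mm forward and 1 mm sideways. Lowering.

```bash
python3 -m handwheel '[[1,-0.1,-0.1,-1.5,0],[1,-0.1,-0.1,-3,0],[1,-0.1,-0.1,-4,0],[1,-0.1,-0.1,-4.5,0],[1,-0.1,-0.1,-4.8,0],[1,-0.1,-0.1,-4.9,0],[1,-0.1,-0.1,-4.9,0],[1,-0.1,-0.1,-4.9,0]]'
```

```text
time_s: 37.02
tcp_pos: [0.5299, 0.2112, 0.0434]
eef_rot: [-180.0, 0.0, -96.2]
contact_force: [-0.5, 0.1, 0.0]
gripper_width: 0.0155
gripper_force: 15.0
```

Open gently (to about 35 mm, well clear of the ports), then rise and look.

```bash
python3 -m handwheel '[[1,0,0,-0.05,0],[1,0,0,-0.05,0],[0.6,0,0,-0.05,0],[0.6,0,0,-0.05,0],[0.6,0,0,-0.05,0],[0.6,0,0,2,0],[0.6,0,0,6,0],[0.6,0,0,12,0]]'
python3 -m handwheel '[[0.2,-0.3,-2,3,0],[0.2,-0.3,-3,4,0],[0.2,-0.3,-3,4,0],[0.2,-0.3,-3,4,0]]'
python3 look.py w16 heater:.055:.066 base_plate:.004:.014; python3 chk.py w16 .046 .057 -120 40; python3 chk.py w16 .068 .08 -70 0; python3 chk.py w16 .040 .062 40 65
python3 - <<'E'
from h import *
im,d=save('top9.png','top');X=cloud('top',d)
for n in('cell','heater','chopper','filter_holder','base_plate','hex_key','screw_jar','screwdriver'):
    for q in finder.cut_out('top',n)[:1]: print(n,round(q['p'],2),*rect(X[q['region']&(d>0)]))
cv2.imwrite('pics/top9c.png',cv2.resize(im[150:300,50:270,::-1],None,fx=3,fy=3))
E
```

```text
time_s: 38.02
tcp_pos: [0.5286, 0.2104, 0.1626]
eef_rot: [179.8, -0.2, -96.2]
contact_force: [1.2, 1.2, 0.9]
gripper_width: 0.0349
gripper_force: 0.0
time_s: 38.52
tcp_pos: [0.5262, 0.1809, 0.2015]
eef_rot: [179.9, -0.1, -96.2]
contact_force: [-0.0, -0.5, 0.4]
gripper_width: 0.0679
gripper_force: 0.0
[0.5262 0.1809 0.2015] [ 1.799e+02 -1.000e-01 -9.620e+01] 38.525
0.68 [254. 196.]
heater 1016 tool [-31.    0.2] world [529.7 211.8] [56.8 35.2] yaw -95.5 z 0.058
0.82 [258. 142.]
base_plate 7510 tool [-29.3  -0.4] world [529.  210.1] [ 96.9 303.2] yaw -96.2 z 0.0085
1413 rect [array([-33.9,  -0.9]), array([ 41.7, 147.6]), np.float64(89.8)] fwd pct [-107.  -104.   -17.6   18.6   37.2] lat [-20.   19.7]
-25 [-107.1  -11.6] -20 [-105.7   18.7] -15 [-106.3   19.1] -10 [-105.6   19.2] -5 [-106.2   39.8] 0 [-106.8   39.8] 5 [-105.9   30.6] 10 [-106.1   19.2] 15 [-105.    18.8] 20 [-106.8  -99.4] 
233 rect [array([-30.4,  -0.1]), array([21. , 14.3]), np.float64(0.1)] fwd pct [-40.8 -40.5 -29.9 -20.4 -20. ] lat [-7.3  7. ]
-10 [-40.8 -20.1] -5 [-40.7 -20.1] 0 [-40.7 -20.1] 5 [-40.5 -20.1] 
347 rect [array([47.4,  0.4]), array([35.3, 14.5]), np.float64(89.7)] fwd pct [40.4 40.9 47.7 53.7 54.6] lat [-16.1  16.8]
-20 [40.3 49.5] -15 [40.4 53.5] -10 [40.8 54.3] -5 [41.  54.6] 0 [41.  54.6] 5 [40.9 54.5] 10 [40.6 53.6] 15 [40.3 53.4] 
cell 0.68 [524.8 172.1] [40.5 25. ] -5.1
heater 0.79 [527.4 208.4] [47.7 35.5] 83.7
chopper 0.55 [427.3   9.8] [95.1 30.9] -20.5
filter_holder 0.47 [519.6 130.6] [38.4 19.6] -5.6
base_plate 0.69 [522.  160.6] [226.5  97.1] 84.2
hex_key 0.64 [431.9   8.7] [83.7 28.1] -20.4
screw_jar 0.77 [687.1 -13.2] [38.6 37.3] -76.2
screwdriver 0.57 [765.2 -99.3] [129.2  24.7] 0.3
```

View pics/w16.png

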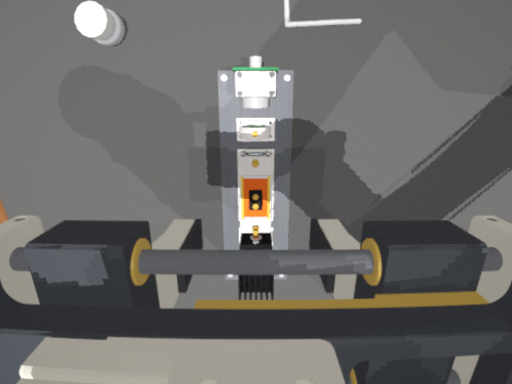

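The row is complete: filter (255,130), cell with the heater between its ports (256,195), chopper (256,240). Every offset is within about 1 mm and the bystanders haven't moved. Handing in.

```bash
python3 -c "
from plant import r; print(r.close_job())"
```

```text
the job is handed in; nothing more can be done
None
```

The job was handed in at about 38.6 s with cell, chopper, filter holder and heater in place, each measuring within about 1 mm of centre and square to the beam; the screwdriver, hex key and jar were left alone. The real fingertips end about 20 mm short of the stated TCP, so the cell, chopper and filter holder were gripped higher than planned and the heater needed a second, lower grip.

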